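# Right the fallen book and close the row with its bookend

### The arm

A 6-joint arm with a two-finger parallel gripper is mounted at the origin on the work surface. World frame = base frame: x ahead of the robot, y to its left, z up, the work surface at z = 0. Lengths are in m, angles in degrees, forces in N, time in s.
With the tool pointing down it reaches from about 0.25 to 0.725 m from the base axis. Payload 9.7 kg.
Tool frame: the origin (TCP) lies between the finger pads; the fingertips stand 19 mm ahead of it and the grasp point (between the pads) is the TCP; z points along the fingers, y is the line along which they close (so a half turn about z gives the same grasp; the last joint's range is limited). The gripper opens to 85 mm and grips with 20 to 120 N. Pads are 22 mm wide; open, the fingers measure 114 mm over their backs; the gripper's body (76 mm by 85 mm) begins 54 mm behind the grasp point. The pads swing forward as they close: fully open they stand 13 mm farther back than shut.
Start: joints at [65.489, 4.979, 10.078, 95.1, 0, 90], TCP at [0.228, 0.5, 0.25] pointing down, gripper open.
Joint ranges: [-179.16, 179.16], [-48.56, 103.87], [-65.8, 70.77], [-126.05, 130.52], [-82.76, 87.17], [-180, 180]. Speed limits (degrees/s): [127.2, 127.2, 147.25, 180, 180, 180].

### API

Orientations are given as [roll, pitch, yaw] about the fixed x, y, z axes, in that order (R = Rz(yaw) Ry(pitch) Rx(roll)).
In Python, from workcell import telemetry, camera, calibration, workorder gives the robot as it stands.
- The arm moves only by the tool play_rows, never from a script. Its argument "increments" is a list of rows, each a list of 3 entries, a list of its own where there are three numbers: the shift along the tool's x, y, z in mm, then the turn, a rotation vector about the tool's x, y, z in degrees, then the closure, from 0 (fully open) to 1 (shut). In form: [[[x, y, z], [ax, ay, az], jaw], ...]. A call has 1 to 20 rows; each row is the pose to reach, as a shift and turn from the pose commanded when the call began, along the tool's axes at that moment; what a row does not reach only later rows make up. A row lasts 1/10 s, in which the tool goes at most 50 mm and 8.59 degrees, less where a joint would pass 70% of its speed; a pose out of reach is approached as far as the arm can. A call with a gripper value outside its range is refused whole. The fingers move at their own pace and stop on an object; "grip_force" is the grip in N (left out, the last holds). Time passes only in rows, so rows that repeat a pose let the fingers close. It gives the time, the measured TCP pose, the force, the opening and the grip force at its end, in the units of the state.
- telemetry.get_obs(): the state, without advancing time (a new reading comes with each control period).
- camera(name): name is "side" or "top"; returns (picture, depth): 480x640x3 uint8, red, green, blue; 480x640 float32, m along the optical axis (not along the pixel's ray), 0 where there is no reading.
- calibration(name): a dict with "vertical_fov" (degrees; the focal length in pixels is half the picture's height over the tangent of half this angle, whatever the lens; pixels are square), "cx", "cy" (the principal point, pixels), "rvec" (rotation vector, rad) and "tvec" (3), from world to camera coordinates, as OpenCV has them. Camera axes: x right, y down, z forward; pixel columns grow to the right and rows downward; lengths in m; the calibration is good to about 2 mm. A picture is of the moment at which its call begins. calibration takes no time and is no camera call.
- workorder.job_done(): hands the job in; it is judged then, once.
The state is a dict: "time": time; "q": joint angles; "qd": joint speeds; "joint_efforts": joint torques, N m; "ee_pos": TCP position; "tcp_rot": TCP orientation; "wrist_force": force on the tool from outside, world axes, zero at the start; "torque": the same for the moment, N m; "opening": finger opening in m; "grasp_force": force on a finger pad.
Only numpy, scipy, OpenCV 4.12 (cv2) and the standard library are available. Lean on these libraries where they do the work, as an engineer would, in place of code of your own. Each camera call takes 0.05 s, during which the arm holds its last target. There are 200 camera calls.

### The job

The last book of the row on the desk has toppled over and lies propped on the slim wooden card box. Stand it upright again on its bottom edge, flat against the end of the row and in line with it, then set the loose bookend upright on the desk, with its flat face snug against that book, roughly centred on it, so that it cannot fall again. Leave the mug, the remote control and the clock where they are.

Things in the scene. Friction and masses are not known exactly. Their poses are not given: they have to be found in the camera images.
- row: Five standing books in a row 150 mm long, 112 to 126 mm deep, with a matching bookend at the other end; it does not move. Origin on the desk at the middle of the row's free end (its end book is 182 mm tall), where the fallen book belongs. y points away from the row towards the fallen book, x along the books' depth away from their spines, z up.
- book_centre (a point): Centre of the fallen black hardback, rigid, about 0.45 kg: x depth 120 mm (spine -x), y thickness 32, z height 180. It leans 60 degrees from vertical to the row's +y: its outer bottom edge (y +16, z -90) is on the desk 18-30 mm from the row, its +y cover rests on the box, its top corner (y +16, z +90) is 90 mm up. Pushed there to the row and up, it turns on its bottom edge; it stands unaided.
- box: Slim dark wooden card box under the raised end of the book, 100 mm (x) x 34 mm (y) x 72 mm high, stuck down, does not move. Origin at the centre of its underside, 160 to 172 mm from the row's end; axes parallel to the row's. The book's top corner reaches about 31 mm past its near upper edge, over its top.
- bookend_centre (a point): Loose dark steel bookend, about 0.6 kg, standing beyond the box. Upright plate 110 mm wide (x), 10 thick, 150 tall, its flat face to -y, 32.5 mm from this point. Behind it (+y) a foot 110 x 60 mm, 12 thick, and an upright rib 20 thick (x), 45 deep (y), 150 tall: grip it across the 20 mm from above. This point is the rib's centre in plan, 75 mm above the underside.
- cup: White mug, 80 mm wide, 85 mm high, handle on its +y side; leave it alone. Origin at the centre of its underside, z up.
- remote: Black remote control lying flat, 45 x 160 x 18 mm (x, y, z); leave it alone. Origin at the centre of its underside.
- clock: White table clock, 50 x 90 x 85 mm (x, y, z); leave it alone. Origin at the centre of its underside.
Things that resemble listed ones, but are neither listed nor needed, are in the scene too. There is more than one size of the part that bears book_centre; the job needs the larger. Leave any blue look-alike of the part that bears bookend_centre alone.

How it is judged:
By the outcome, as a careful person would: the job done as asked, in the order asked, and still so for the second after the job is handed in, with the robot touching nothing.
It also fails if it takes over 64 s, if anything falls off the work surface, if the arm or the gripper's body presses on something with over 40 N, if the wrist force passes 120 N, or if a joint passes its speed limit or range.

## Working session

There is one attempt and no reset: what is moved stays moved. The work goes in short steps, Python scripts to look and compute and a tool call to move; the robot and the scene stay as the last step left them, time stands still between calls to the robot, and variables do not carry over. Pictures are saved under pics/ and viewed, at most 10 in all, crops included, and the job is handed in when it is done.

Besides the shell and the picture viewer there is one more tool, called after "Request:" in YAML: its name, and indented under it one key for each argument. play_rows: Moves the arm, as the interface text tells. Its arguments: {"type":"object","properties":{"increments":{"type":"array"},"grip_force":{"type":"number"}},"required":["increments"]}

```bash
mkdir -p pics; ls; cat > h.py <<'E'
import numpy as np,cv2
from workcell import telemetry,camera,calibration,workorder
def cal(n):
    c=calibration(n);R=cv2.Rodrigues(np.array(c["rvec"],float))[0];t=np.array(c["tvec"],float).ravel()
    f=240/np.tan(np.radians(c["vertical_fov"])/2);return f,c["cx"],c["cy"],R,t
def cloud(n,d):
    f,cx,cy,R,t=cal(n);v,u=np.mgrid[:480,:640]
    P=np.stack([(u-cx)/f*d,(v-cy)/f*d,d],-1);W=(P-t)@R;W[d==0]=np.nan;return W
E
python3 - <<'E'
from h import *
print(telemetry.get_obs())
for n in("side","top"):
    p,d=camera(n);cv2.imwrite(f"pics/{n}0.png",p[:,:,::-1]);np.save(f"{n}0.npy",d)
    print(n,calibration(n), (d==0).mean())
E
```

```text
pics
{'time': 0.0, 'q': array([6.54888092e+01, 5.01156361e+00, 1.00335544e+01, 9.50992639e+01,
       1.07419632e-03, 8.99994253e+01]), 'qd': array([ 0.03920779, -0.06748089,  0.17505084,  0.02345489, -0.069885  ,
        0.02608592]), 'joint_efforts': array([ 3.16099926e-03, -5.20388818e+01,  4.64798391e+01,  1.63261732e-02,
        1.14542813e-04, -2.61497371e-05]), 'ee_pos': array([0.22808883, 0.50024834, 0.24957055]), 'tcp_rot': array([-1.79922727e+02, -1.07497041e-03,  1.55489382e+02]), 'wrist_force': array([ 0.13048062,  0.15683127, -0.28617063]), 'torque': array([-0.02339165, -0.01244817, -0.04823973]), 'grasp_force': 0.0, 'opening': 0.08552054179646126}
side {'vertical_fov': 57.20080270092913, 'cx': 314.2556976312564, 'cy': 243.45141134902116, 'rvec': array([ 0.66280135, -2.68138443,  1.07166513]), 'tvec': array([0.50607176, 0.25713437, 0.55394742])} 0.004143880208333333
top {'vertical_fov': 57.41238911721088, 'cx': 315.3520645923924, 'cy': 233.36405176059014, 'rvec': array([ 2.14869416, -2.20803576,  0.08969478]), 'tvec': array([-0.02768052,  0.57165671,  0.67416844])} 0.004202473958333334
```

View pics/side0.png

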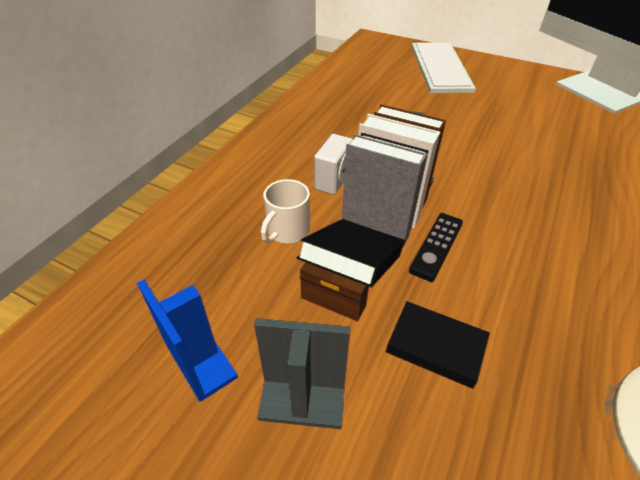

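View pics/top0.png

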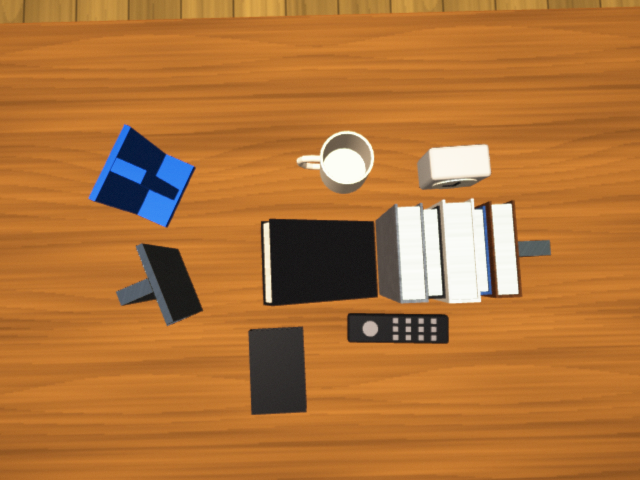

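The side view shows the leaning black book at (355,245) on the brown box (335,290), with the grey end of the row behind it (385,185). In the top view the same book is at (320,262). There are two black books: the leaning one, and a smaller one lying flat at side (438,343) / top (277,370), which is a decoy. There are two bookends: dark steel at side (303,370) / top (160,285), which is the one needed, and blue at side (190,340) / top (145,175), which must be left alone. I'll measure these and confirm them in one crop.

```bash
cat > m.py <<'E'
from h import *
d=np.load("top0.npy");W=cloud("top",d);S=cloud("side",np.load("side0.npy"))
pt=lambda n,u,v:print(n,u,v,np.round(W[v,u] if n=="top" else S[v,u],4))
for u,v in[(400,380),(270,262),(320,262),(370,262),(277,370),(410,255),(460,250),(505,250),(345,175),(455,160),(398,328),(130,295),(150,285),(175,300),(145,175)]:pt("top",u,v)
def plane(P,l):
    P=P.reshape(-1,3);P=P[~np.isnan(P).any(1)];c=np.median(P,0)
    k=np.ones(len(P),bool)
    for _ in range(5):
        c=P[k].mean(0);n=np.linalg.svd(P[k]-c,full_matrices=False)[2][2];k=abs((P-c)@n)<.003
    print(l,"c",np.round(c,4),"n",np.round(n,4),k.mean());return c,n
plane(W[235:290,290:360],"cover top");plane(S[235:260,340:385],"cover side")
plane(S[160:215,360:400],"rowend side")
plane(W[265:305,160:185],"plate -y face(top)");plane(S[335:375,268:286],"plate back side")
plane(S[280:300,315:355],"box face side")
# edges of cover (top): corner pixels
def rect(m,X,l):
    P=X[m];P=P[~np.isnan(P).any(1)];r=cv2.minAreaRect((P[:,:2]*1000).astype(np.float32));print(l,len(P),r,"z",np.percentile(P[:,2],[2,50,98]).round(4))
v,u=np.mgrid[:480,:640];box=lambda a,b,c,e:(u>=a)&(u<b)&(v>=c)&(v<e)
rect(box(250,382,210,312)&(W[...,2]>.02),W,"book all top")
rect(box(100,215,235,330)&(W[...,2]>.142)&(W[...,2]<.16),W,"bookend top")
rect(box(90,210,120,232)&(W[...,2]>.03),W,"blue")
rect(box(235,320,320,420)&(W[...,2]>.01),W,"flat book")
rect(box(375,430,195,310)&(W[...,2]>.175)&(W[...,2]<.19),W,"rowend book top")
rect(box(290,380,125,200)&(W[...,2]>.03),W,"cup")
rect(box(340,455,310,350)&(W[...,2]>.01),W,"remote")
rect(box(410,500,140,195)&(W[...,2]>.05),W,"clock")
rect(box(245,355,315,430)&(S[...,2]>.144)&(S[...,2]<.16),S,"bookend top side")
rect(box(245,355,315,430)&(S[...,2]>.008)&(S[...,2]<.016),S,"bookend foot side")
E
python3 m.py; python3 -c "
import cv2;a=cv2.imread('pics/side0.png')[200:440,120:500];cv2.imwrite('pics/crop.png',cv2.resize(a,(760,480)))"
```

```text
top 400 380 [ 0.3332 -0.1725 -0.0009]
top 270 262 [0.5253 0.0204 0.1137]
top 320 262 [ 0.5241 -0.0489  0.0765]
top 370 262 [ 0.5227 -0.1273  0.0339]
top 277 370 [0.3589 0.0224 0.0206]
top 410 255 [ 0.5279 -0.1592  0.1777]
top 460 250 [ 0.5322 -0.2197  0.1824]
top 505 250 [ 0.531  -0.2781  0.1745]
top 345 175 [ 0.6682 -0.095   0.0029]
top 455 160 [ 0.6682 -0.2516  0.0852]
top 398 328 [ 0.4178 -0.1696  0.0171]
top 130 295 [0.4869 0.1983 0.149 ]
top 150 285 [0.499  0.173  0.1476]
top 175 300 [0.4768 0.152  0.1122]
top 145 175 [0.6442 0.1804 0.1471]
cover top c [ 0.524  -0.0563  0.0738] n [-0.0063  0.5008 -0.8655] 0.9994784876140809
cover side c [ 0.5064 -0.0353  0.0859] n [-0.0085  0.4981 -0.8671] 0.9740608228980322
rowend side c [ 0.5257 -0.142   0.1173] n [-0.0152  0.9999 -0.0016] 0.9981751824817519
plate -y face(top) c [0.4986 0.161  0.0948] n [-0.3703  0.9289 -0.0026] 0.9779116465863453
plate back side c [0.5274 0.1854 0.0858] n [-0.3698  0.9291 -0.001 ] 1.0
box face side c [0.5206 0.0388 0.0517] n [ 0.0189 -0.9998  0.    ] 0.8628930817610063
book all top 9578 ((528.528564453125, -5
[... 677 characters left out ...]
((671.026123046875, -80.7032470703125), (79.51378631591797, 105.88491821289062), 26.03835105895996) z [0.032  0.0704 0.086 ]
remote 2903 ((417.0329895019531, -169.90274047851562), (158.92164611816406, 45.311668395996094), 87.67877960205078) z [0.0138 0.0175 0.0205]
clock 2390 ((664.507080078125, -259.12548828125), (54.30534362792969, 90.10176849365234), 2.1315813064575195) z [0.0541 0.0838 0.0867]
bookend top side 1622 ((490.5324401855469, 189.90953063964844), (109.97295379638672, 56.00593948364258), 21.8483829498291) z [0.1447 0.1499 0.1516]
bookend foot side 2642 ((507.43536376953125, 138.92433166503906), (112.06060028076172, 178.77565002441406), 18.73940658569336) z [0.0096 0.0121 0.0145]
```

View pics/crop.png

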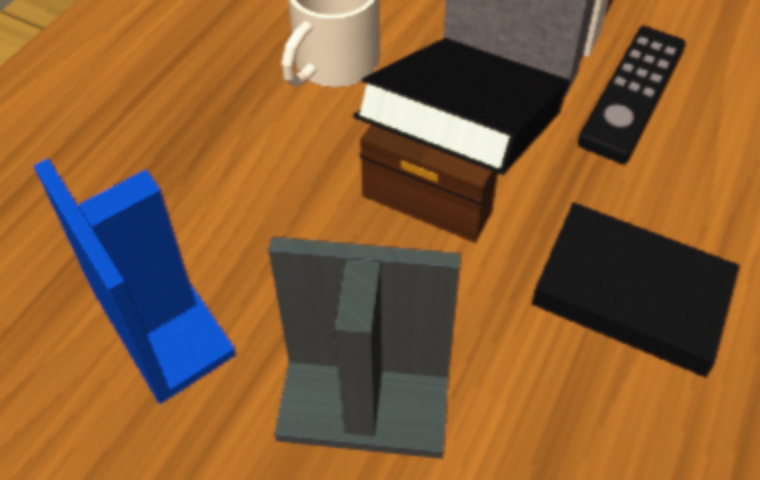

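The crop confirms both targets. The black book, 124 mm deep, leans on the box at crop (460,95). The dark steel bookend is at crop (360,340). The flat book measures 85x128 mm, so it is the smaller decoy, and the blue bookend stays.

The measurements fit the description:
- **Row:** its end is at y≈-0.142, x≈0.531, yaw 0.8°.
- **Book:** the lean is 60° and the bottom edge is 22 mm from the row.
- **Box:** it sits 164 mm from the row's end.

I'll move behind the book's top corner with the jaw line along the row's x.

Request:
play_rows:
  increments:
    - [[-450,-262,0],[0,0,64.7],0.4]
    - [[-450,-262,0],[0,0,64.7],0.4]
    - [[-450,-262,0],[0,0,64.7],0.4]
    - [[-450,-262,0],[0,0,64.7],0.4]
    - [[-450,-262,0],[0,0,64.7],0.4]
    - [[-450,-262,0],[0,0,64.7],0.4]
    - [[-450,-262,0],[0,0,64.7],0.4]
    - [[-450,-262,0],[0,0,64.7],0.4]
    - [[-450,-262,0],[0,0,64.7],0.4]
    - [[-450,-262,0],[0,0,64.7],0.4]
    - [[-450,-262,0],[0,0,64.7],0.4]
    - [[-450,-262,0],[0,0,64.7],0.4]
    - [[-450,-262,0],[0,0,64.7],0.4]
    - [[-450,-262,0],[0,0,64.7],0.4]
    - [[-450,-262,0],[0,0,64.7],0.4]

```text
time: 1.6
ee_pos: [0.5284, 0.0763, 0.2505]
tcp_rot: [180.0, -0.0, 90.9]
wrist_force: [0.4, -0.2, -0.3]
opening: 0.0514
grasp_force: 0.0
```

Request:
play_rows:
  increments:
    - [[0,0,40],[0,0,0],0.4]
    - [[0,0,80],[0,0,0],0.4]
    - [[0,0,110],[0,0,0],0.4]
    - [[0,0,135],[0,0,0],0.4]
    - [[0,0,145],[0,0,0],0.4]
    - [[0,0,145],[0,0,0],0.4]

```text
time: 2.2
ee_pos: [0.5281, 0.0758, 0.1044]
tcp_rot: [-179.9, 0.0, 90.8]
wrist_force: [0.4, -1.1, 0.2]
opening: 0.0515
grasp_force: 0.0
```

```bash
python3 - <<'E'
from h import *
o=telemetry.get_obs();print(o["time"],o["ee_pos"],o["tcp_rot"],o["wrist_force"],o["opening"])
p,d=camera("side");cv2.imwrite("pics/side1.png",p[:,:,::-1]);np.save("side1.npy",d)
S=cloud("side",d);x,y,z=np.moveaxis(S,-1,0)
m=(y>.045)&(y<.125)&(x>.45)&(x<.61)&(z>.03)&(z<.2)
for a in np.arange(.03,.2,.01):
    k=m&(z>=a)&(z<a+.01)
    if k.sum()>5:print(round(a,2),k.sum(),np.percentile(x[k],[2,98]).round(3),np.percentile(y[k],[2,50,98]).round(3),z[k].min().round(4))
E
```

```text
2.2 [0.52805    0.0758403  0.10444387] [-1.79890937e+02  1.26309911e-02  9.08451161e+01] [ 0.43905406 -1.05020838  0.22431736] 0.051524653016100076
0.09 85 [0.49  0.564] [0.068 0.084 0.088] 0.0903
0.1 139 [0.488 0.566] [0.068 0.084 0.088] 0.1001
0.11 134 [0.487 0.565] [0.067 0.083 0.088] 0.11
0.12 108 [0.488 0.558] [0.067 0.084 0.088] 0.1202
0.13 203 [0.473 0.581] [0.068 0.087 0.09 ] 0.13
0.14 435 [0.47  0.584] [0.065 0.082 0.09 ] 0.1401
0.15 338 [0.467 0.586] [0.063 0.087 0.094] 0.1502
0.16 361 [0.464 0.588] [0.068 0.088 0.094] 0.1601
0.17 342 [0.463 0.589] [0.079 0.088 0.095] 0.17
0.18 552 [0.46  0.591] [0.067 0.087 0.096] 0.1801
0.19 650 [0.462 0.591] [0.066 0.081 0.096] 0.19
```

View pics/side1.png

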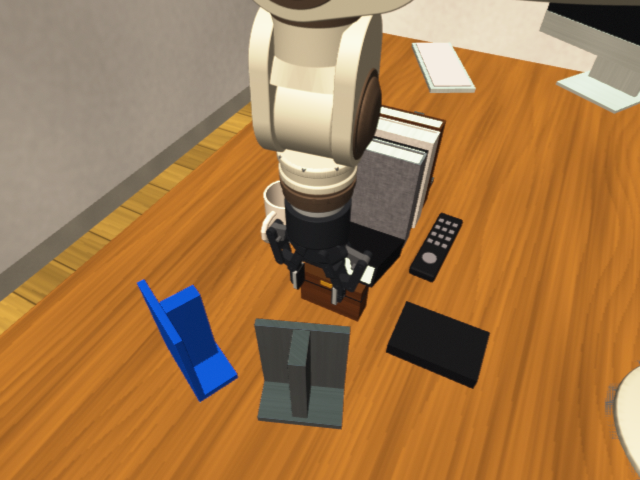

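The fingertips are 14 mm ahead of the TCP and the finger faces sit ±11 mm in y. Next I lower behind the corner and push along the arc.

Request:
play_rows:
  increments:
    - [[0,0,14],[0,0,0],0.4]
    - [[-12,0,14],[0,0,0],0.4]
    - [[-24,0,14],[0,0,0],0.4]
    - [[-30,0,14],[0,0,0],0.4]
    - [[-34,0,8],[0,0,0],0.4]
    - [[-38,0,1],[0,0,0],0.4]
    - [[-43,0,-5],[0,0,0],0.4]
    - [[-48,0,-11],[0,0,0],0.4]
    - [[-52,0,-15],[0,0,0],0.4]
    - [[-55,0,-19],[0,0,0],0.4]

```text
time: 3.25
ee_pos: [0.5302, 0.022, 0.1262]
tcp_rot: [179.9, -0.2, 90.9]
wrist_force: [-0.9, 13.9, 6.0]
opening: 0.0515
grasp_force: 6.5
```

```bash
python3 - <<'E'
from h import *
p,d=camera("side");cv2.imwrite("pics/side2.png",p[:,:,::-1])
E
```

```text
(no output)
```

View pics/side2.png

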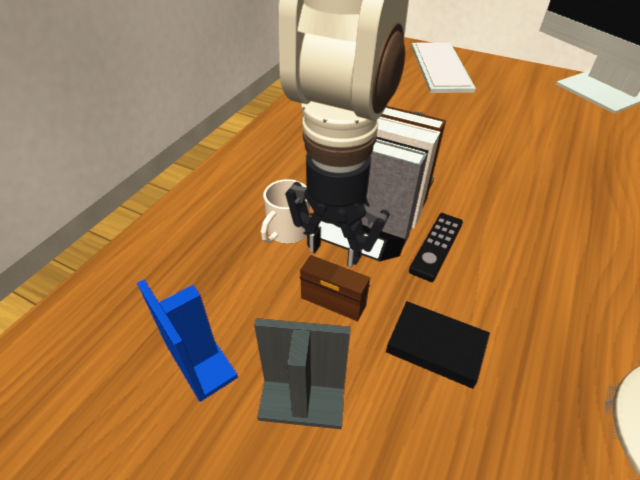

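The book has lifted off the box (box top clear at (335,270)) and its top edge sits against both fingers at (352,240). The push force is 14 N, so I continue along the arc.

Request:
play_rows:
  increments:
    - [[-6,0,-7],[0,0,0],0.4]
    - [[-12,0,-14],[0,0,0],0.4]
    - [[-19,0,-20],[0,0,0],0.4]
    - [[-27,0,-26],[0,0,0],0.4]
    - [[-35,0,-32],[0,0,0],0.4]
    - [[-44,0,-37],[0,0,0],0.4]
    - [[-53,0,-41],[0,0,0],0.4]
    - [[-61,0,-44],[0,0,0],0.4]

```text
time: 4.1
ee_pos: [0.5306, -0.0415, 0.1688]
tcp_rot: [180.0, 0.0, 90.8]
wrist_force: [-0.2, 1.6, -0.4]
opening: 0.0513
grasp_force: 0.7
```

Request:
play_rows:
  increments:
    - [[-7,0,-2],[0,0,0],0.4]
    - [[-14,0,-3],[0,0,0],0.4]
    - [[-21,0,-4],[0,0,0],0.4]
    - [[-28,0,-5],[0,0,0],0.4]
    - [[-35,0,-5],[0,0,0],0.4]
    - [[-42,0,-5],[0,0,0],0.4]
    - [[-48,0,-5],[0,0,0],0.4]
    - [[-53,0,-5],[0,0,0],0.4]
    - [[-57,0,-5],[0,0,0],0.4]

```text
time: 5.0
ee_pos: [0.5313, -0.0981, 0.1732]
tcp_rot: [-180.0, 0.0, 90.8]
wrist_force: [-0.3, -0.3, 0.6]
opening: 0.0512
grasp_force: 0.0
```

```bash
cat > look.py <<'E'
from h import *
import sys
n=sys.argv[1]
o=telemetry.get_obs();print(o["time"],o["ee_pos"].round(4),o["wrist_force"].round(1),o["opening"])
p,d=camera("side");cv2.imwrite(f"pics/{n}.png",p[:,:,::-1]);np.save(n+".npy",d);p,t=camera("top");cv2.imwrite(f"pics/{n}t.png",p[:,:,::-1]);np.save(n+"t.npy",t)
for nm,D in(("side",d),("top",t)):
    S=cloud(nm,D);x,y,z=np.moveaxis(S,-1,0)
    m=(x>.45)&(x<.61)&(y>-.15)&(y<-.09)
    for a in np.arange(.01,.19,.03):
        k=m&(z>=a)&(z<a+.03)
        if k.sum()>20:print(nm,round(a,2),k.sum(),"x",np.percentile(x[k],[2,98]).round(4),"y",np.percentile(y[k],[5,50,95]).round(4))
E
python3 look.py s3
```

```text
5.0 [ 0.5313 -0.0981  0.1732] [-0.3 -0.3  0.6] 0.0512398210548854
side 0.01 826 x [0.4657 0.5829] y [-0.1126 -0.1102 -0.1083]
side 0.04 909 x [0.4657 0.5823] y [-0.113  -0.1101 -0.1084]
side 0.07 985 x [0.4658 0.5827] y [-0.1127 -0.1101 -0.1085]
side 0.1 1091 x [0.4658 0.5831] y [-0.1128 -0.1101 -0.1085]
side 0.13 1019 x [0.4658 0.583 ] y [-0.1169 -0.1102 -0.1084]
side 0.16 1407 x [0.4659 0.5813] y [-0.1425 -0.1112 -0.0915]
```

View pics/s3.png

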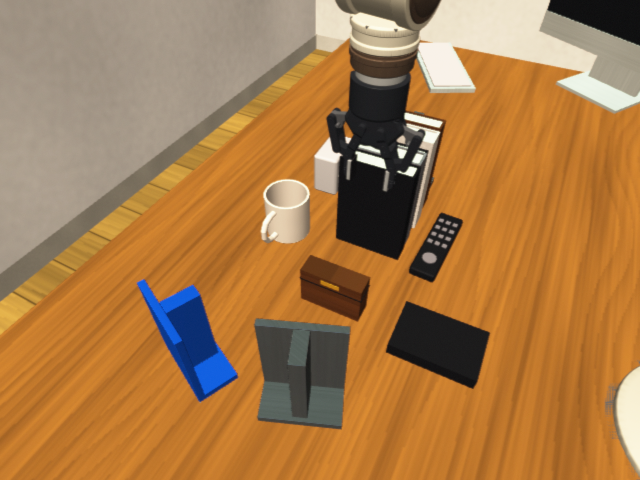

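The book is upright: its outer face is at y=-0.110 at every height, exactly row end + 32 mm. The picture shows it square at (378,200). Now I back off and go above the bookend's rib at (0.490, 0.1936), yaw 21.75°.

Request:
play_rows:
  increments:
    - [[25,0,0],[0,0,0],0.4]
    - [[60,0,-40],[0,0,0],0.4]
    - [[105,-10,-87],[0,0,-5],0]
    - [[150,-20,-87],[0,0,-11],0]
    - [[195,-30,-87],[0,0,-16],0]
    - [[240,-37,-87],[0,0,-21],0]
    - [[280,-37,-87],[0,0,-21],0]
    - [[290.5,-37,-87],[0,0,-21],0]
    - [[290.5,-37,-87],[0,0,-21],0]
    - [[290.5,-37,-87],[0,0,-21],0]

```text
time: 6.1
ee_pos: [0.4903, 0.1918, 0.2603]
tcp_rot: [-180.0, 0.0, 111.8]
wrist_force: [0.5, -0.2, 0.1]
opening: 0.0853
grasp_force: 0.0
```

```bash
python3 - <<'E'
from h import *
o=telemetry.get_obs();print(o["time"],o["ee_pos"],o["tcp_rot"],o["wrist_force"],o["opening"])
p,d=camera("side");cv2.imwrite("pics/side4.png",p[:,:,::-1])
S=cloud("side",d);x,y,z=np.moveaxis(S,-1,0);v,u=np.mgrid[:480,:640]
m=(z>.144)&(z<.156)&(x>.42)&(x<.56)&(y>.12)&(y<.24)&(u>245)&(u<355)&(v>315)
print(m.sum(),cv2.minAreaRect((S[m][:,:2]*1000).astype(np.float32)))
p,d=camera("top");W=cloud("top",d);x,y,z=np.moveaxis(W,-1,0)
for nm,X in(("side",S),("top",W)):
    x,y,z=np.moveaxis(X,-1,0);k=(z>.172)&(z<.188)&(x>.45)&(x<.61)
    for a,b in((-.141,-.112),(-.172,-.145)):
        q=k&(y>a)&(y<b);print(nm,a,q.sum(),np.percentile(x[q],[1,50,99]).round(4))
E
```

```text
6.1 [0.49030394 0.19179322 0.2602621 ] [-1.79982336e+02  1.72779160e-02  1.11794197e+02] [ 0.53429373 -0.24746095  0.08179471] 0.08527108304364041
1628 ((490.83074951171875, 189.79049682617188), (109.73538208007812, 56.550880432128906), 21.17738151550293)
side -0.141 912 [0.466  0.5216 0.584 ]
side -0.172 679 [0.4678 0.5248 0.5852]
top -0.141 2231 [0.4692 0.5261 0.5837]
top -0.172 2060 [0.4711 0.5281 0.5873]
```

View pics/side4.png

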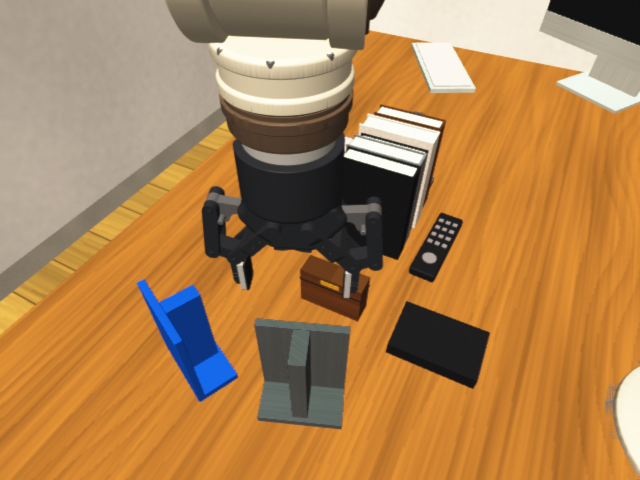

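The gripper is over the upright steel bookend (rib top at (300,345)), and the book stays standing. Now I descend and grip.

Request:
play_rows:
  increments:
    - [[0,0,40],[0,0,0],0]
    - [[0,0,80],[0,0,0],0]
    - [[0,0,110],[0,0,0],0]
    - [[0,0,130],[0,0,0],0]
    - [[0,0,137],[0,0,0],0]
    - [[0,0,137],[0,0,0],0]
    - [[0,0,137],[0,0,0],1]
    - [[0,0,137],[0,0,0],1]
    - [[0,0,137],[0,0,0],1]
    - [[0,0,137],[0,0,0],1]
    - [[0,0,137],[0,0,0],1]
    - [[0,0,137],[0,0,0],1]
    - [[0,0,137],[0,0,0],1]
    - [[0,0,137],[0,0,0],1]
  grip_force: 60

```text
time: 7.6
ee_pos: [0.4904, 0.1925, 0.1238]
tcp_rot: [180.0, -0.0, 111.8]
wrist_force: [-1.2, 0.4, 5.5]
opening: 0.0194
grasp_force: 60.0
```

Request:
play_rows:
  increments:
    - [[0,0,-10],[0,0,0],1]
    - [[0,0,-25],[0,0,0],1]
    - [[0,0,-50],[0,0,0],1]
    - [[0,0,-80],[0,0,0],1]
    - [[0,0,-105],[0,0,0],1]
    - [[0,0,-115],[0,0,0],1]
    - [[0,0,-115],[0,0,0],1]
    - [[0,0,-115],[0,0,0],1]

```text
time: 8.4
ee_pos: [0.4901, 0.1922, 0.2372]
tcp_rot: [-179.9, -0.0, 111.8]
wrist_force: [-0.5, -0.2, -6.2]
opening: 0.0197
grasp_force: 59.3
```

```bash
python3 - <<'E'
from h import *
o=telemetry.get_obs();print(o["time"],o["ee_pos"],o["tcp_rot"],o["wrist_force"],o["opening"],o["grasp_force"])
p,d=camera("side");cv2.imwrite("pics/side5.png",p[:,:,::-1]);S=cloud("side",d)
p,d=camera("top");cv2.imwrite("pics/top5.png",p[:,:,::-1]);W=cloud("top",d)
x,y,z=np.moveaxis(S,-1,0)
m=(z>.10)&(z<.28)&(x>.42)&(x<.58)&(y>.12)&(y<.24)
# plate back & foot: side cam
for a in np.arange(.1,.28,.01):
    k=m&(z>=a)&(z<a+.01);k.sum()>10 and print(round(a,2),k.sum(),S[k].mean(0).round(4))
E
```

```text
8.4 [0.49014642 0.19224861 0.23720342] [-1.79921207e+02 -2.91411538e-04  1.11787765e+02] [-0.48229273 -0.20240759 -6.2022273 ] 0.019663680832770872 59.34224724769592
0.11 217 [0.4781 0.2194 0.1171]
0.12 3469 [0.4851 0.1983 0.1254]
0.13 413 [0.49   0.1807 0.135 ]
0.14 438 [0.4904 0.1813 0.145 ]
0.15 454 [0.4909 0.1812 0.155 ]
0.16 474 [0.4902 0.1816 0.1651]
0.17 477 [0.4903 0.1815 0.175 ]
0.18 445 [0.4885 0.1827 0.185 ]
0.19 418 [0.488  0.1825 0.1951]
0.2 435 [0.4881 0.1839 0.205 ]
0.21 457 [0.4882 0.1838 0.2151]
0.22 336 [0.4776 0.1921 0.225 ]
0.23 348 [0.4765 0.1984 0.2349]
0.24 327 [0.4809 0.2038 0.245 ]
0.25 320 [0.4832 0.2043 0.2553]
0.26 1245 [0.4862 0.1977 0.2641]
0.27 967 [0.4885 0.1968 0.2743]
```

View pics/side5.png

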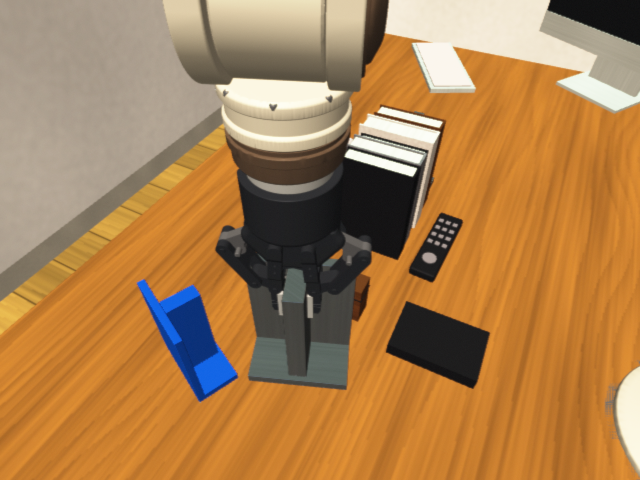

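The bookend is held upright (foot level at z≈0.12 around (300,365)) and the book is untouched. I carry it over the box to an 18 mm gap from the book.

Request:
play_rows:
  increments:
    - [[-20,-5,0],[0,0,3],1]
    - [[-50,-12,0],[0,0,7],1]
    - [[-80,-20,0],[0,0,11],1]
    - [[-115,-28,0],[0,0,15],1]
    - [[-150,-37,0],[0,0,19],1]
    - [[-185,-45,0],[0,0,21],1]
    - [[-215,-53,0],[0,0,21],1]
    - [[-238,-58,0],[0,0,21],1]
    - [[-248,-61,0],[0,0,21],1]
    - [[-248,-61,0],[0,0,21],1]
    - [[-248,-61,0],[0,0,21],1]

```text
time: 9.6
ee_pos: [0.5255, -0.0602, 0.2377]
tcp_rot: [-179.9, -0.0, 90.8]
wrist_force: [0.1, 0.2, -5.2]
opening: 0.0194
grasp_force: 59.4
```

Request:
play_rows:
  increments:
    - [[0,0,25],[0,0,0],1]
    - [[0,0,55],[0,0,0],1]
    - [[0,0,80],[0,0,0],1]
    - [[0,0,95],[0,0,0],1]
    - [[0,0,103],[0,0,0],1]
    - [[0,0,107],[0,0,0],1]
    - [[0,0,110],[0,0,0],1]
    - [[0,0,110],[0,0,0],1]

```text
time: 10.4
ee_pos: [0.5261, -0.0606, 0.1289]
tcp_rot: [179.9, 0.0, 90.8]
wrist_force: [0.3, 0.3, -5.5]
opening: 0.0195
grasp_force: 59.3
```

```bash
cat > fit.py <<'E'
from h import *
import sys
n=sys.argv[1]
o=telemetry.get_obs();print(o["time"],o["ee_pos"].round(4),o["tcp_rot"].round(2),o["wrist_force"].round(1),o["opening"],o["grasp_force"])
p,d=camera("side");cv2.imwrite(f"pics/{n}.png",p[:,:,::-1]);S=cloud("side",d)
p,d=camera("top");cv2.imwrite(f"pics/{n}t.png",p[:,:,::-1]);W=cloud("top",d)
x,y,z=np.moveaxis(S,-1,0)
m=(z>.03)&(z<.145)&(x>.45)&(x<.60)&(y>-.125)&(y<-.06)
k=m.copy()
P=S[m];c=np.median(P,0)
for _ in range(6):
    q=abs((P-c)@(np.array([0,1,0]) if _==0 else nn))<.004;c=P[q].mean(0);nn=np.linalg.svd(P[q]-c,full_matrices=False)[2][2]
print("plate back",c.round(4),nn.round(4),"x",np.percentile(P[q][:,0],[1,99]).round(4))
f=(z>.006)&(z<.02)&(x>.45)&(x<.60)&(y>-.10)&(y<0)
print("foot",S[f].mean(0).round(4),np.percentile(S[f][:,0],[1,99]).round(4),np.percentile(S[f][:,1],[1,99]).round(4),np.percentile(z[f],[10,50,90]).round(4))
t=(z>.17)&(z<.19)&(x>.45)&(x<.6)&(y>-.14)&(y<-.112);print("book top x",np.percentile(x[t],[1,99]).round(4))
E
python3 fit.py s6
```

```text
10.4 [ 0.5261 -0.0606  0.1289] [1.7995e+02 1.0000e-02 9.0790e+01] [ 0.3  0.3 -5.5] 0.01954677583226074 59.28439378738403
plate back [ 0.5144 -0.0812  0.081 ] [ 0.0152 -0.9999 -0.0041] x [0.4703 0.5791]
foot [ 0.5158 -0.058   0.0168] [0.4698 0.5785] [-0.0822 -0.0308] [0.0154 0.0172 0.0184]
book top x [0.4657 0.5062]
```

The plate is square (yaw 0.9°), centred on the book within 1 mm, 18.5 mm from it and 5 mm up. I close the gap and set it down.

Request:
play_rows:
  increments:
    - [[-7,0,0],[0,0,0],1]
    - [[-13,0,0],[0,0,0],1]
    - [[-15,0,0],[0,0,0],1]
    - [[-15,0,2],[0,0,0],1]
    - [[-15,0,4],[0,0,0],1]
    - [[-15,0,5],[0,0,0],1]
    - [[-15,0,5],[0,0,0],1]

```text
time: 11.2
ee_pos: [0.5259, -0.0755, 0.1239]
tcp_rot: [180.0, 0.0, 90.8]
wrist_force: [-2.6, 0.1, 2.8]
opening: 0.019
grasp_force: 60.2
```

Request:
play_rows:
  increments:
    - [[-1,0,0],[0,0,0],1]
    - [[-2,0,0],[0,0,0],1]
    - [[-3,0,0],[0,0,0],1]
    - [[-3.5,0,0],[0,0,0],1]
    - [[-3.5,0,0],[0,0,0],1]

```text
time: 11.7
ee_pos: [0.5263, -0.0783, 0.1241]
tcp_rot: [179.9, -0.1, 90.8]
wrist_force: [-2.1, 4.6, 5.5]
opening: 0.0191
grasp_force: 61.0
```

```bash
python3 fit.py s7
```

```text
11.7 [ 0.5263 -0.0783  0.1241] [ 1.7992e+02 -1.0000e-01  9.0830e+01] [-2.1  4.6  5.5] 0.01912018571700335 60.96324384212494
plate back [ 0.5143 -0.0985  0.0796] [ 0.0159 -0.9998 -0.0108] x [0.4705 0.5794]
foot [ 0.5207 -0.0704  0.0126] [0.4699 0.5785] [-0.0992 -0.0464] [0.0107 0.0126 0.0147]
book top x [0.4657 0.4967]
```

Request:
play_rows:
  increments:
    - [[-0.7,0,0],[0,0,0],1]
    - [[-1.4,0,0],[0,0,0],1]
    - [[-2,0,0],[0,0,0],1]
    - [[-2,0,0],[0,0,0],1]

```text
time: 12.2
ee_pos: [0.5263, -0.0794, 0.124]
tcp_rot: [179.9, -0.2, 90.9]
wrist_force: [-2.8, 13.1, 5.7]
opening: 0.0193
grasp_force: 60.9
```

Request:
play_rows:
  increments:
    - [[-0.8,0,0],[0,0,0],1]
    - [[-0.8,0,0],[0,0,0],1]
    - [[-0.8,0,0],[0,0,0],0.6]
    - [[-0.8,0,0],[0,0,0],0.4]
    - [[-0.8,0,0],[0,0,0],0.3]
    - [[-0.8,0,0],[0,0,0],0.3]
    - [[-0.8,0,0],[0,0,0],0.3]

```text
time: 12.9
ee_pos: [0.5261, -0.0821, 0.1233]
tcp_rot: [180.0, 0.0, 90.8]
wrist_force: [0.2, -0.6, -0.6]
opening: 0.0595
grasp_force: 0.0
```

Request:
play_rows:
  increments:
    - [[0,0,-15],[0,0,0],0.3]
    - [[0,0,-45],[0,0,0],0.3]
    - [[0,0,-90],[0,0,0],0.3]
    - [[40,0,-130],[0,0,0],0.3]
    - [[80,0,-140],[0,0,0],0.3]
    - [[125,0,-140],[0,0,0],0.3]
    - [[170,0,-140],[0,0,0],0.3]
    - [[200,-40,-140],[0,0,0],0.3]
    - [[200,-80,-140],[0,0,0],0.3]
    - [[200,-120,-140],[0,0,0],0.3]
    - [[200,-120,-140],[0,0,0],0.3]

```text
time: 14.0
ee_pos: [0.3999, 0.1165, 0.2656]
tcp_rot: [179.9, -0.0, 90.9]
wrist_force: [1.3, -0.5, 0.7]
opening: 0.0598
grasp_force: 0.0
```

```bash
python3 fit.py s8; python3 - <<'E'
import cv2,numpy as np
a=cv2.imread('pics/s8.png');b=cv2.imread('pics/s8t.png')
cv2.imwrite('pics/both.png',np.hstack([cv2.resize(a[60:360,220:520],(400,400)),cv2.resize(b[100:400,250:550],(400,400))]))
E
```

```text
14.0 [0.3999 0.1165 0.2656] [ 1.7988e+02 -4.0000e-02  9.0880e+01] [ 1.3 -0.5  0.7] 0.05983944573634266 0.0
plate back [ 0.5413 -0.0988  0.092 ] [ 1.620e-02 -9.999e-01  8.000e-04] x [0.4707 0.5795]
foot [ 0.524  -0.0692  0.0121] [0.4701 0.5787] [-0.0995 -0.0479] [0.0102 0.0121 0.014 ]
book top x [0.5112 0.5854]
```

View pics/both.png

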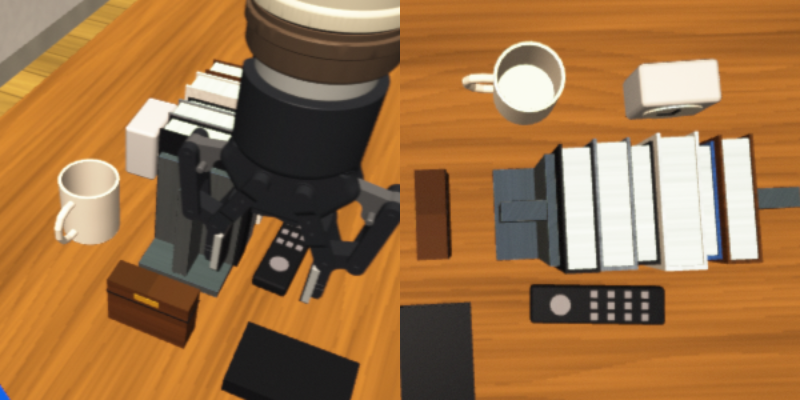

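The plate is upright (tilt <0.1°) and centred, and everything else is in place. I clear the view and check the plate-to-book gap precisely.

Request:
play_rows:
  increments:
    - [[0,-50,-20],[0,0,0],0.3]
    - [[0,-90,-20],[0,0,0],0.3]
    - [[40,-90,-20],[0,0,0],0.3]
    - [[85,-90,-20],[0,0,0],0.3]
    - [[130,-90,-20],[0,0,0],0.3]
    - [[170,-90,-20],[0,0,0],0.3]
    - [[200,-90,-20],[0,0,0],0.3]
    - [[200,-90,-20],[0,0,0],0.3]

```text
time: 14.9
ee_pos: [0.3112, 0.3183, 0.2824]
tcp_rot: [-179.9, 0.0, 90.9]
wrist_force: [-0.1, -0.1, 0.0]
opening: 0.0595
grasp_force: 0.0
```

```bash
cat > gap.py <<'E'
from h import *
print(telemetry.get_obs()["time"])
Ss=[];Ws=[]
for i in range(6):
    Ss.append(cloud("side",camera("side")[1]));Ws.append(cloud("top",camera("top")[1]))
S=np.nanmean(Ss,0);x,y,z=np.moveaxis(S,-1,0)
yr=y-0.0155*(x-.525)
def st(n,k):print(n,k.sum(),np.median(yr[k]).round(5),np.percentile(yr[k],[10,90]).round(4))
for lo,hi in((.02,.05),(.05,.08),(.08,.11),(.11,.14)):
    st(f"plate z{lo}",(z>lo)&(z<hi)&(x>.476)&(x<.574)&(yr>-.105)&(yr<-.094))
st("book above",(z>.153)&(z<.176)&(x>.475)&(x<.575)&(yr>-.118)&(yr<-.105))
st("book strip",(z>.02)&(z<.15)&(x>.578)&(x<.59)&(yr>-.118)&(yr<-.104))
W=np.nanmean(Ws,0);x,y,z=np.moveaxis(W,-1,0);yr=y-0.0155*(x-.525)
k=(z>.147)&(z<.153)&(x>.475)&(x<.51)&(yr<-.08);print("plate top y",np.percentile(yr[k],[2,98]).round(4))
k=(z>.172)&(z<.186)&(x>.475)&(x<.575)&(yr>-.1415)&(yr<-.09);print("book top y",np.percentile(yr[k],[2,98]).round(4))
E
python3 gap.py
```

```text
14.9
plate z0.02 429 -0.09906 [-0.0995 -0.0986]
plate z0.05 477 -0.09906 [-0.0995 -0.0986]
plate z0.08 521 -0.09908 [-0.0996 -0.0985]
plate z0.11 628 -0.09905 [-0.0995 -0.0985]
book above 767 -0.11002 [-0.1105 -0.1096]
book strip 30 -0.11006 [-0.1104 -0.1093]
plate top y [-0.1113 -0.1004]
book top y [-0.1409 -0.1113]gap.py:6: RuntimeWarning: Mean of empty slice
  S=np.nanmean(Ss,0);x,y,z=np.moveaxis(S,-1,0)
```

The book is flush with the row, but the bookend sits about 1 mm off the book, because it tipped slightly during the push. I'll nudge it home low on the rib with the closed fingertips, tool tilted 28° to clear the rib and box.

Request:
play_rows:
  increments:
    - [[-40,30,10],[0,-5,0],1]
    - [[-85,55,20],[0,-10,0],1]
    - [[-130,80,32],[0,-16,0],1]
    - [[-170,105,32],[0,-22,0],1]
    - [[-210,130,32],[0,-28,0],1]
    - [[-250,155,32],[0,-28,0],1]
    - [[-290,180,32],[0,-28,0],1]
    - [[-325,200,32],[0,-28,0],1]
    - [[-344.5,210,32],[0,-28,0],1]
    - [[-344.5,210,32],[0,-28,0],1]
    - [[-344.5,210,32],[0,-28,0],1]
    - [[-344.5,210,32],[0,-28,0],1]

```text
time: 16.7
ee_pos: [0.5249, -0.0257, 0.2513]
tcp_rot: [-180.0, 28.0, 90.8]
wrist_force: [-0.1, -0.5, 0.8]
opening: -0.0003
grasp_force: 0.0
```

Request:
play_rows:
  increments:
    - [[19,0,34],[0,0,0],1]
    - [[40,0,73],[0,0,0],1]
    - [[60,0,110],[0,0,0],1]
    - [[75,0,137],[0,0,0],1]
    - [[86,0,157],[0,0,0],1]
    - [[93,0,170],[0,0,0],1]
    - [[93,0,170],[0,0,0],1]
    - [[93,0,170],[0,0,0],1]

```text
time: 17.5
ee_pos: [0.5256, -0.0236, 0.0585]
tcp_rot: [180.0, 28.0, 90.8]
wrist_force: [0.1, 0.1, -0.2]
opening: 0.0001
grasp_force: 0.0
```

Request:
play_rows:
  increments:
    - [[-3.5,0,1.9],[0,0,0],1]
    - [[-7,0,3.8],[0,0,0],1]
    - [[-9,0,4.7],[0,0,0],1]
    - [[-10,0,5.2],[0,0,0],1]
    - [[-10,0,5.2],[0,0,0],1]

```text
time: 18.0
ee_pos: [0.5254, -0.0356, 0.0579]
tcp_rot: [180.0, 28.0, 90.8]
wrist_force: [-0.0, -0.2, -0.0]
opening: -0.0002
grasp_force: 0.0
```

Request:
play_rows:
  increments:
    - [[-0.5,0,0.3],[0,0,0],1]
    - [[-0.9,0,0.5],[0,0,0],1]
    - [[-0.9,0,0.5],[0,0,0],1]

```text
time: 18.3
ee_pos: [0.5254, -0.0364, 0.0575]
tcp_rot: [-180.0, 28.0, 90.8]
wrist_force: [0.0, -0.2, 0.4]
opening: 0.0
grasp_force: 0.0
```

No contact yet, so I continue in small steps.

Request:
play_rows:
  increments:
    - [[-0.9,0,0.5],[0,0,0],1]
    - [[-1.8,0,0.9],[0,0,0],1]
    - [[-1.8,0,0.9],[0,0,0],1]

```text
time: 18.6
ee_pos: [0.5255, -0.0381, 0.0577]
tcp_rot: [180.0, 28.0, 90.8]
wrist_force: [-0.8, 3.7, 0.7]
opening: -0.0001
grasp_force: 2.0
```

Request:
play_rows:
  increments:
    - [[-0.4,0,0.2],[0,0,0],1]
    - [[-0.9,0,0.5],[0,0,0],1]
    - [[-0.9,0,0.5],[0,0,0],1]

```text
time: 18.9
ee_pos: [0.5255, -0.0386, 0.0575]
tcp_rot: [180.0, 27.9, 90.8]
wrist_force: [-0.9, 8.2, 1.2]
opening: 0.0
grasp_force: 4.5
```

Request:
play_rows:
  increments:
    - [[-0.7,0,0.4],[0,0,0],1]
    - [[-1.3,0,0.7],[0,0,0],1]
    - [[-1.3,0,0.7],[0,0,0],1]

```text
time: 19.2
ee_pos: [0.5256, -0.0388, 0.0576]
tcp_rot: [180.0, 27.7, 90.9]
wrist_force: [-2.6, 17.2, 3.9]
opening: 0.0003
grasp_force: 9.0
```

```bash
python3 gap.py 2>/dev/null
```

```text
19.2
plate z0.02 159 -0.10002 [-0.1004 -0.0996]
plate z0.05 315 -0.10002 [-0.1005 -0.0995]
plate z0.08 349 -0.10001 [-0.1005 -0.0995]
plate z0.11 381 -0.09999 [-0.1005 -0.0995]
book above 408 -0.11003 [-0.1106 -0.1096]
```

The plate back is at -0.1000 and the book face at -0.1100, and the plate is 10 mm thick, so the gap is zero. I retreat +y first, then up and away.

Request:
play_rows:
  increments:
    - [[4,0,-2],[0,0,0],1]
    - [[11,0,-6],[0,0,0],1]
    - [[11,0,-6],[0,0,0],1]
    - [[-5,0,-36],[0,0,0],1]
    - [[-25,0,-74],[0,0,0],1]
    - [[-45,0,-112],[0,0,0],1]
    - [[-65,0,-150],[0,0,0],1]
    - [[-82,0,-180],[0,0,0],1]
    - [[-50,0,-200],[0,0,0],1]
    - [[-10,0,-220],[0,0,0],1]
    - [[30,0,-240],[0,0,0],1]
    - [[70,0,-260],[0,0,0],1]
    - [[110,-20,-280],[0,0,0],1]
    - [[130,-60,-290],[0,0,0],1]
    - [[130,-100,-290],[0,0,0],1]
    - [[130,-140,-290],[0,0,0],1]
    - [[130,-160,-290],[0,0,0],1]
    - [[130,-160,-290],[0,0,0],1]

```text
time: 21.6
ee_pos: [0.3605, 0.2078, 0.2532]
tcp_rot: [180.0, 28.0, 90.9]
wrist_force: [-0.4, -0.9, -0.7]
opening: -0.0003
grasp_force: 0.0
```

```bash
python3 gap.py 2>/dev/null; python3 fit.py s9; python3 - <<'E'
import cv2,numpy as np
a=cv2.imread('pics/s9.png');b=cv2.imread('pics/s9t.png')
cv2.imwrite('pics/both2.png',np.hstack([cv2.resize(a,(400,300)),cv2.resize(b,(400,300))]))
E
```

```text
21.6
22.2 [0.3622 0.2077 0.2526] [-179.99   28.01   90.77] [ 0.8  0.2 -0.4] -0.00023048330470262622 0.0
  return _methods._mean(a, axis=axis, dtype=dtype,
  ret = um.true_divide(
fit.py:12: RuntimeWarning: Mean of empty slice.
  q=abs((P-c)@(np.array([0,1,0]) if _==0 else nn))<.004;c=P[q].mean(0);nn=np.linalg.svd(P[q]-c,full_matrices=False)[2][2]
Traceback (most recent call last):
  File "fit.py", line 12, in <module>
    q=abs((P-c)@(np.array([0,1,0]) if _==0 else nn))<.004;c=P[q].mean(0);nn=np.linalg.svd(P[q]-c,full_matrices=False)[2][2]
                                                                            ~~~~~~~~~~~~~~~~~~~~~~~~~~~~~~~~~~~~~~~~~~~~^^^
IndexError: index 2 is out of bounds for axis 0 with size 0
```

View pics/both2.png

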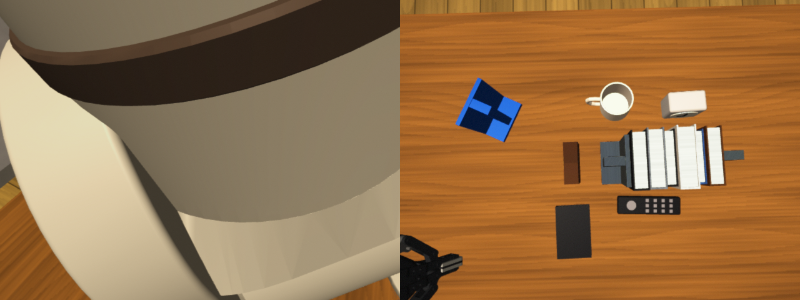

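The arm blocks the side view. The top view shows the book, row and bookend in line and the mug, remote, clock and blue bookend in place. One numeric top check, then I hand in.

```bash
python3 - <<'E'
from h import *
W=cloud("top",camera("top")[1]);x,y,z=np.moveaxis(W,-1,0);yr=y-0.0155*(x-.525)
k=(z>.147)&(z<.153)&(x>.475)&(x<.51)&(yr<-.08);a=np.percentile(yr[k],[2,98]).round(4)
b=np.percentile(yr[(z>.172)&(z<.186)&(x>.475)&(x<.575)&(yr>-.1415)&(yr<-.09)],[2,98]).round(4)
print(a,b)
if a[0]<-.1105 and abs(b[1]+.111)<.002: print(workorder.job_done())
E
```

```text
[-0.1112 -0.1013] [-0.1409 -0.1113]
the job is handed in; nothing more can be done
None
```

The job is handed in: the fallen book stands upright and flush against the row's end, the steel bookend is centred and snug against it with no measurable gap, and the mug, remote and clock were left where they were.

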